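Stand the bored block on end and hold the probe in its bore

ROBOT

A 6-joint arm with a two-finger parallel gripper is mounted at the origin on the work surface. World frame = base frame: x ahead of the robot, y to its left, z up, the work surface at z = 0. Lengths are in m, angles in rad, forces in N, time in s.
With the tool pointing down it reaches from about 0.25 to 0.725 m from the base axis. Payload 4 kg.
Tool frame: the origin (TCP) lies on the centre line of the jaws, within the pads' length; the fingertips stand tip_reach ahead of it and the grasp point (between the pads) lies 5 mm behind it (tip_reach is the distance from the TCP to the fingertips, in m); z points along the fingers, y is the direction in which the jaws open and shut (so a half turn about z gives the same grasp; the last joint's range is limited). The gripper opens to 85 mm and grips with 20 to 120 N. Pads are 22 mm wide; open, the fingers measure 114 mm over their backs; the gripper's body (76 mm by 85 mm) begins 54 mm behind the grasp point. The pads swing forward as they close: fully open they stand 13 mm farther back than shut.
Start: joints at [-1.144, 0.241, 0.005, 1.335, 0, 1.571], TCP at [0.207, -0.455, 0.245] pointing down, gripper open.
Joint ranges: [-2.72, 2.72], [-1.05, 1.87], [-1.09, 1.28], [-1.99, 2.15], [-1.42, 1.44], [-3.14, 3.14]. Speed limits (rad/s): [2.79, 2.79, 3.14, 3.14, 3.14, 3.14].

INTERFACE

Orientations are given as a unit quaternion [x, y, z, w].
In Python, from workcell import * gives the robot as it stands.
- The arm moves only by the tool arm_command, never from a script. Its arguments are lists of equal length, an entry for each row: "translation": the shift along the tool's x, y, z in cm, a list of three; "turn": the turn about the tool's z in rad; "hand": the closure, from 0 (fully open) to 1 (shut). In form: {"translation": [[x, y, z], ...], "turn": [turn, ...], "hand": [hand, ...]}. A call has 1 to 5 rows; each row is the pose to reach, as a shift and turn from the pose commanded when the call began, along the tool's axes at that moment; what a row does not reach only later rows make up. A row lasts 1/12 s, in which the tool goes at most 41.7 mm and 7.16 degrees, less where a joint would pass 70% of its speed; a pose out of reach is approached as far as the arm can. A call with a gripper value outside its range is refused whole. The fingers move at their own pace and stop on an object; the grip force is fixed at half the most. Time passes only in rows, so rows that repeat a pose let the fingers close. It gives the time, the measured TCP pose, the force and the opening at its end, in the units of the state.
- get_obs(): the state, without advancing time (a new reading comes with each control period).
- camera(name): name is "scene" or "top"; returns (picture, depth): 384x512x3 uint8, red, green, blue; 384x512 float32, m along the optical axis (not along the pixel's ray), 0 where there is no reading.
- camera_info(name): a dict with "mtx" (3x3 intrinsics, pixels), "dist_coeffs" ([k1, k2, p1, p2, k3] as OpenCV has them; the pictures are not rectified), "world_to_cam" (4x4, takes a point from world to camera coordinates). Camera axes: x right, y down, z forward; pixel columns grow to the right and rows downward; lengths in m; the calibration is good to about 2 mm. A picture is of the moment at which its call begins. camera_info takes no time and is no camera call.
- job_done(): hands the job in, once; it reports no verdict.
Trained networks look in the newest picture that a camera, given by its name, has taken for a name from the list of things; names that differ only in an ending like _2 or _b are one class to them, and where a whole thing is asked for, a point or a joint stands for the part that bears it (a point fixed in the world has none). Each returns a list of dicts, best first, with "conf" (0 to 1); they miss things now and then, are a little off and sometimes report something else, mostly with a low value. They report only what shows in the picture. A call takes as long as a camera call. They do not tell look-alikes from the thing itself.
- search_frame(camera, name): "location" ([row, column] in pixels, amid what is visible of it).
- spot_point(camera, name): "location" ([row, column] in pixels: a listed point, or the origin of a listed thing).
The state is a dict: "clock": time; "joint_pos": joint angles; "joint_vel": joint speeds; "tau": joint torques, N m; "eef_pos": TCP position; "tool_rot": TCP orientation; "ft_force": force on the tool from outside, world axes, zero at the start; "ft_torque": the same for the moment, N m; "grip_width": finger opening in m.
Only numpy, scipy, OpenCV 4.12 (cv2) and the standard library are available. Lean on these libraries where they do the work, as an engineer would, in place of code of your own. Each camera call takes 0.05 s, during which the arm holds its last target. There are 200 camera calls.

TASK

Stand the flat aluminium block upright on one of its small ends near the middle of the dark steel measuring plate, so that its bore runs straight up and down, and let go of it (do not let it drop). Then take the steel probe out of its stand by the thick grip and lower its thin stem from above into the bore, without the probe touching the block, until about 55 mm of the stem is inside. Finish while holding it there in the gripper, still, upright and centred in the bore, with the block standing free; leave the other things on the bench alone.

Things in the scene. Friction and masses are not known exactly. Their poses are not given: they have to be found in the camera images.
- block: flat loose aluminium block, 84 mm long (own z) x 54 wide (own y) x 30 thick (own x), about 0.27 kg. A round 18 mm bore runs lengthwise through its middle, open on both small ends; flush black screw heads dot its broad faces. Origin at its centre, on the bore axis. It starts lying on a broad face on the bench (own z and y level); either small end may be the lower one when it stands
- plate_top (a point): centre of the top face of the dark steel measuring plate, 140 x 140 mm and 12 mm thick, fixed flat on the bench; this point is 12 mm above the bench, its z axis up, its x and y axes along the plate's edges
- probe: loose steel probe, about 0.14 kg: a round grip 22 mm in diameter, 50 mm long, and below it on the same axis a round stem 8 mm in diameter, 80 mm long. Origin at the shoulder (underside of the grip), own z up along the axis: grip at z 0 to 50 mm, stem at -80 to 0. It starts upright in the stand, its shoulder resting on the stand's top, the whole grip exposed
- probe_tip (a point): lower end of the probe's stem, on its axis, 80 mm below the probe's origin
- stand: fixed aluminium post that holds the probe: 44 x 44 mm column, its top 90 mm above the bench, on a dark square foot of 90 x 90 x 8 mm; a vertical hole of 14 mm diameter and 82 mm depth in the column's top takes the stem loosely. Origin on the bench under the column's centre, z up
- bush: bystander: loose turned steel flanged bush, flange 60 mm in diameter, 42 mm tall; origin at the centre of its underside
- carton: bystander: small open cardboard parts box, 100 x 80 x 50 mm; origin at the centre of its underside
- driver: bystander: black-handled screwdriver lying on the bench along its own x axis, about 200 mm long; origin in the middle of its underside
- bar: bystander: plain aluminium bar lying on the bench, 120 x 25 x 12 mm; origin at the centre of its underside
Not all that is in view belongs to the job. Leave any green look-alike of the block alone. Of the things that look like the part that bears plate_top, take the one that is nearest to the robot's base at the start.

How it is judged:
By the outcome, as a careful person would: the job done as asked, in the order asked, and still so for the second after the job is handed in, while the arm keeps its last pose, push and grip.
It also fails if it takes over 72 s, if anything falls off the work surface, if the arm or the gripper's body presses on something with over 40 N, if the wrist force passes 120 N, or if a joint passes its speed limit or range.

## Working session

There is one attempt and no reset: what is moved stays moved. The work goes in short steps, Python scripts to look and compute and a tool call to move; the robot and the scene stay as the last step left them, time stands still between calls to the robot, and variables do not carry over. Pictures are saved under pics/ and viewed, about 8 in all and at most 12, crops included, and the job is handed in when it is done.

Besides the shell and the picture viewer there is one more tool, called after "Request:" as name([rows], argument=value, ...), one row to a line, values as JSON. arm_command: Moves the arm, as the interface text tells. Its arguments: {"type":"object","properties":{"translation":{"type":"array","items":{"type":"array","items":{"type":"number"}}},"turn":{"type":"array","items":{"type":"number"}},"hand":{"type":"array","items":{"type":"number"}}},"required":["translation","turn","hand"]}

```bash
mkdir -p pics; ls
cat > h.py <<'E'
from workcell import *
import numpy as np, cv2
from scipy.spatial.transform import Rotation as R
def ray(cam,rc):
    i=camera_info(cam);K=np.array(i["mtx"]);D=np.array(i["dist_coeffs"]);T=np.array(i["world_to_cam"])
    p=cv2.undistortPoints(np.array([[[rc[1],rc[0]]]],float),K,D)[0,0]
    Ti=np.linalg.inv(T); d=Ti[:3,:3]@np.array([p[0],p[1],1]); return Ti[:3,3],d
def atz(cam,rc,z):
    o,d=ray(cam,rc); return o+d*(z-o[2])/d[2]
def proj(cam,P):
    i=camera_info(cam);T=np.array(i["world_to_cam"])
    r,_=cv2.Rodrigues(T[:3,:3]); q,_=cv2.projectPoints(np.array(P,float).reshape(-1,1,3),r,T[:3,3],np.array(i["mtx"]),np.array(i["dist_coeffs"])); return q[:,0]
def cloud(cam,dep):
    i=camera_info(cam);K=np.array(i["mtx"]);D=np.array(i["dist_coeffs"]);T=np.linalg.inv(np.array(i["world_to_cam"]))
    h,w=dep.shape; g=np.stack(np.meshgrid(np.arange(w),np.arange(h)),-1).reshape(-1,1,2).astype(float)
    p=cv2.undistortPoints(g,K,D)[:,0]; z=dep.reshape(-1,1)
    c=np.hstack([p*z,z]); return (c@T[:3,:3].T+T[:3,3]).reshape(h,w,3)
def save(n,im,s=1):
    cv2.imwrite("pics/"+n,cv2.resize(im[...,::-1],None,fx=s,fy=s,interpolation=cv2.INTER_CUBIC))
E
python3 - <<'E'
from h import *
np.set_printoptions(precision=4,suppress=True)
o=get_obs(); print(o)
ims=[]
for c in ("scene","top"):
    im,d=camera(c); ims.append(im); np.savez("/tmp/%s0.npz"%c,im=im,d=d)
    print(c,np.linalg.inv(np.array(camera_info(c)["world_to_cam"])))
    for n in ("block","plate_top","probe","probe_tip","stand","bush","carton","driver","bar"):
        for x in spot_point(c,n)[:3]: print(c,n,np.round(x["location"],1),round(x["conf"],2),atz(c,x["location"],{"block":.015,"plate_top":.012,"probe":.09}.get(n,0)))
save("s0.png",ims[0],1.5);save("t0.png",ims[1],1.5)
E
```

```text
pics
{'clock': 0.0, 'joint_pos': array([-1.144 ,  0.2414,  0.0037,  1.3352,  0.    ,  1.5708]), 'joint_vel': array([-0.0009,  0.0009, -0.0006,  0.0012, -0.0011,  0.001 ]), 'tau': array([  0.0002, -37.2318,  25.2409,   0.0171,  -0.0002,   0.    ]), 'eef_pos': array([ 0.2067, -0.4546,  0.2444]), 'tool_rot': array([ 0.9773,  0.2118, -0.0002, -0.001 ]), 'ft_force': array([-0.3594,  0.6311,  0.2312]), 'ft_torque': array([-0.0385,  0.0279,  0.0544]), 'grip_width': 0.08508239448577849}
scene [[ 0.2286  0.5501 -0.8032  1.7407]
 [ 0.9734 -0.1399  0.1813 -0.2687]
 [-0.0127 -0.8233 -0.5675  0.9156]
 [ 0.      0.      0.      1.    ]]
scene block [200.  199.2] 0.94 [ 0.4839 -0.1831  0.015 ]
scene block [210.1 162. ] 0.77 [ 0.5093 -0.3048  0.015 ]
scene block [184.7 154.6] 0.58 [ 0.3574 -0.3201  0.015 ]
scene plate_top [202.6 264.5] 0.83 [0.546  0.0207 0.012 ]
scene plate_top [231.1 388.9] 0.82 [0.7754 0.3447 0.012 ]
scene probe [161.4 347.9] 0.58 [0.4916 0.3222 0.09  ]
scene probe [167.4 395.6] 0.57 [0.5656 0.4588 0.09  ]
scene probe_tip [239.2 326.4] 0.67 [0.752 0.158 0.   ]
scene stand [183.  
[... 459 characters left out ...]

top block [209.2 292.1] 0.81 [ 0.4956 -0.1733  0.015 ]
top block [240.5 329.7] 0.78 [ 0.3642 -0.327   0.015 ]
top block [202.6 323.8] 0.48 [ 0.5232 -0.3078  0.015 ]
top plate_top [194.7 244.6] 0.76 [0.5581 0.0254 0.012 ]
top plate_top [145.6 173.7] 0.56 [0.7744 0.3329 0.012 ]
top probe [207.6 167.6] 0.5 [0.4919 0.3326 0.09  ]
top probe_tip [151. 214.] 0.42 [0.753  0.1586 0.    ]
top stand [207.9 180. ] 0.89 [0.5038 0.2984 0.    ]
top bush [153.1 215.9] 0.44 [0.7436 0.1502 0.    ]
top carton [140.8 283.1] 0.61 [ 0.7993 -0.1425  0.    ]
top driver [226.  125.6] 0.71 [0.4265 0.5272 0.    ]
top bar [209.8 370.8] 0.62 [ 0.4938 -0.5122  0.    ]
top bar [142.4 283.6] 0.32 [ 0.792  -0.1445  0.    ]
```

View pics/s0.png

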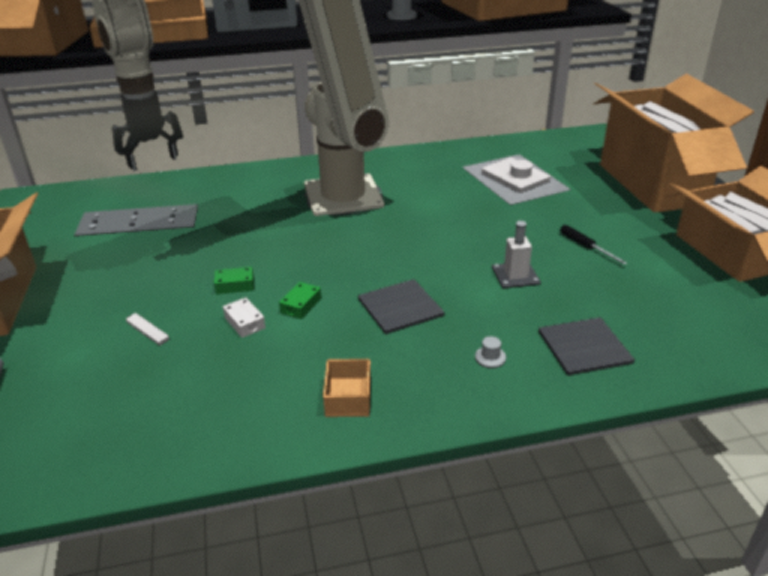

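Run:
```python
from h import *
im=np.load("/tmp/top0.npz")["im"]
save("t0c.png",im[110:290,100:400],2.6)
```

```text
(no output)
```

View pics/t0c.png

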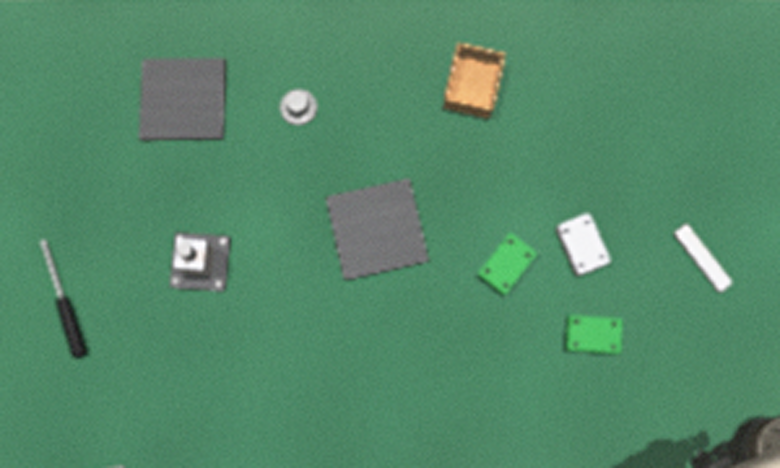

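White block at scene px (162,210 → col,row) and top (324,203) is the aluminium one. The two green ones are look-alikes, at scene (199,200) and (155,185). There are two dark plates, at scene (264,203) and (389,231), and the first is nearer the base. The tool always points down, so I plan to grip the block at one end, push its free end against the plate's fixed edge to pivot it upright in the jaws, then set it on the plate.

```bash
python3 - <<'E'
from h import *
import workcell
print([n for n in dir(workcell) if not n.startswith('_')])
try: print("tip_reach",workcell.tip_reach)
except Exception as e: print(e)
np.set_printoptions(precision=4,suppress=True)
for c in ("scene","top"):
    f=np.load("/tmp/%s0.npz"%c); im=f["im"].astype(int); P=cloud(c,f["d"])
    def rect(name,ctr,rad,zr,col):
        m=(np.hypot(P[...,0]-ctr[0],P[...,1]-ctr[1])<rad)&(P[...,2]>zr[0])&(P[...,2]<zr[1])&col
        q=P[m]; 
        if len(q)<8: print(c,name,"few",len(q)); return
        (cx,cy),(w,h),a=cv2.minAreaRect(q[:,:2].astype(np.float32))
        print(c,name,len(q),"rect",np.round([cx,cy,w,h],4),round(a,1),"mean",q.mean(0),"med z",np.median(q[:,2]))
    grey=(im.max(-1)-im.min(-1)<40)
    rect("block top",(.515,-.306),.07,(.022,.04),grey&(im.min(-1)>110))
    rect("plate",(.552,.023),.12,(.004,.025),grey&(im.max(-1)<120))
    rect("column top",(.5,.305),.06,(.08,.098),grey)
    rect("grip top",(.5,.305),.05,(.125,.15),grey)
    rect("grip",(.5,.305),.05,(.1,.15),grey)
    rect("decoy1",(.49,-.18),.07,(.02,.04),~grey)
E
python3 - <<'E'
from h import *
import cv2
a=np.load("/tmp/scene0.npz")["im"][150:240,120:300]; save("cs.png",a,4.4)
E
```

```text
['Unreachable', 'camera', 'camera_info', 'get_obs', 'job_done', 'search_frame', 'spot_point', 'tip_reach']
tip_reach 0.014
scene block top 314 rect [ 0.5191 -0.3032  0.0955  0.0569] 20.5 mean [ 0.5205 -0.3044  0.0304] med z 0.030530212791566924
scene plate 1226 rect [0.5425 0.0292 0.1562 0.1475] 11.6 mean [0.5529 0.0258 0.0124] med z 0.012654364873987245
scene column top 118 rect [0.4945 0.315  0.0463 0.0517] 83.8 mean [0.5014 0.3108 0.0888] med z 0.08965295222723185
scene grip top 48 rect [0.4915 0.3129 0.0263 0.0222] 24.6 mean [0.4967 0.3124 0.1362] med z 0.13793243958860107
scene grip 91 rect [0.4944 0.3137 0.0214 0.0287] 65.8 mean [0.4982 0.3117 0.1249] med z 0.12692066831384108
scene decoy1 324 rect [ 0.4866 -0.1805  0.0607  0.0904] 51.6 mean [ 0.4905 -0.1812  0.0296] med z 0.030350676323857295
top block top 239 rect [ 0.5175 -0.3059  0.0827  0.052 ] 21.4 mean [ 0.5169 -0.3057  0.0309] med z 0.030742241748551002
top plate 574 rect [0.5451 0.0248 0.1413 0.1425] 12.8 mean [0.5416 0.0183 0.0122] med z 0.01217318538934331
top column top 91 rect [0.4931 0.3132 0.0463 0.0457] 86.5 mean [0.4891 0.3094 0.0898] med z 0.09037500842763557
top grip top 30 rect [0.4925 0.3112 0.0186 0.0207] 87.0 mean [0.4918 0.3115 0.1385] med z 0.1393617405591273
top grip 40 rect [0.4922 0.3107 0.0196 0.0212] 87.0 mean [0.4909 0.3103 0.1311] med z 0.13785241373988166
top decoy1 266 rect [ 0.486  -0.1838  0.0539  0.0854] 51.4 mean [ 0.4857 -0.1835  0.0301] med z 0.03022576530102783
```

View pics/cs.png

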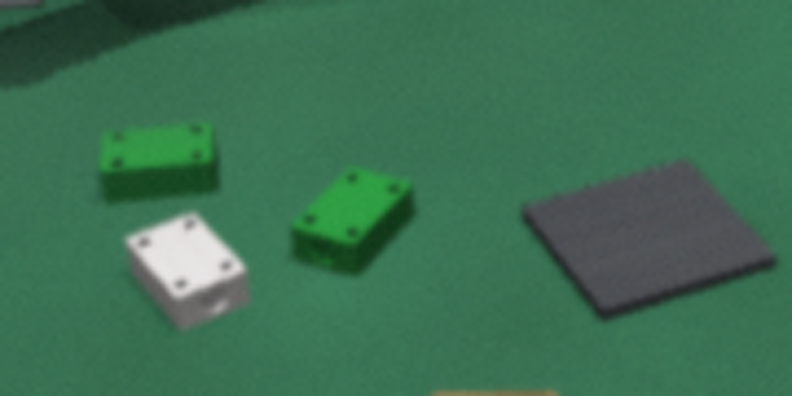

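The crop confirms the target: the white block at scene px ≈(162,210), with its bore end facing the camera. I'll move above its near end.

Request:
arm_command([
  [3,0,1],
  [6.4,-0.2,2],
  [9.8,-0.3,3.5],
  [13,-0.4,5],
  [16,-0.4,6.5],
], turn=[0.01,0.02,0.04,0.06,0.06], hand=[0,0,0,0,0])

```text
clock: 1.42
eef_pos: [0.3524, -0.3844, 0.1799]
tool_rot: [0.983, 0.182, 0.0, 0.0]
ft_force: [1.0, -0.4, 0.4]
grip_width: 0.0851
```

Request:
arm_command([
  [3.2,0,1.5],
  [6.4,0,3],
  [9.6,0.1,5],
  [12.8,0.3,7],
  [15.8,0.5,8],
], turn=[0,0,0,0,0], hand=[0,0,0,0,0])

```text
clock: 1.83
eef_pos: [0.5007, -0.3316, 0.0976]
tool_rot: [0.983, 0.183, -0.001, -0.001]
ft_force: [-0.2, 0.5, -0.9]
grip_width: 0.0853
```

```bash
cat >> h.py <<'E'
def delta(x,y,z,yaw=None,grip=None):
    o=get_obs(); M=R.from_quat(o["tool_rot"]).as_matrix()
    y0=np.degrees(np.arctan2(M[1,0],M[0,0])); d=M.T@(np.array([x,y,z])-o["eef_pos"])*100
    print("t",round(o["clock"],2),"pos",o["eef_pos"].round(4),"yaw",round(y0,2),"w",round(o["grip_width"],4),"F",o["ft_force"].round(1),"delta cm",d.round(2),"turn",None if yaw is None else round(np.radians(y0-yaw),3))
E
python3 -c "
from h import *
delta(.495,-.3146,.012,21)
im,d=camera('scene'); save('s1.png',im[130:250,110:250],4.3)"
```

```text
t 1.83 pos [ 0.5007 -0.3316  0.0976] yaw 21.05 w 0.0853 F [-0.2  0.5 -0.9] delta cm [ 0.09 -1.76  8.56] turn 0.001
```

View pics/s1.png

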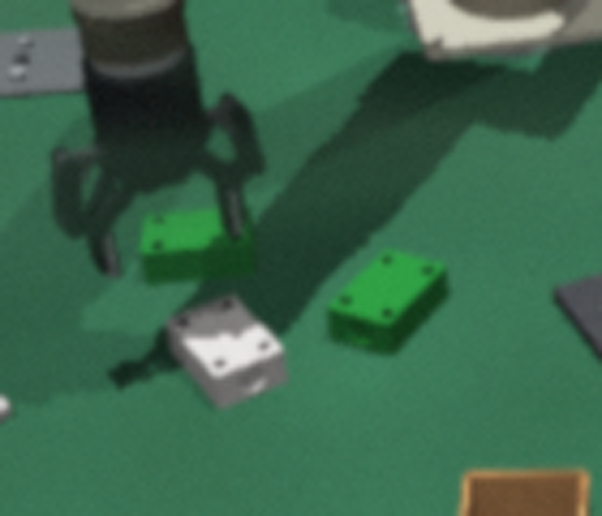

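The gripper is above the block's rear end with both fingers clear of it. I'll shift sideways, descend, close and lift.

Request:
arm_command([
  [0,-0.9,0.5],
  [0.1,-1.8,2],
  [0.1,-1.8,4],
  [0.1,-1.8,6.3],
  [0.1,-1.8,8.5],
], turn=[0,0,0,0,0], hand=[0,0,0,0,0])

```text
clock: 2.3
eef_pos: [0.495, -0.3162, 0.0149]
tool_rot: [0.983, 0.183, 0.0, 0.0]
ft_force: [-0.7, -0.3, -0.3]
grip_width: 0.0852
```

Request:
arm_command([
  [0,0,0],
  [0,0,0],
  [0,0,0],
  [0,0,0],
  [0,0,0],
], turn=[0,0,0,0,0], hand=[0,0.3,1,1,1])

```text
clock: 2.72
eef_pos: [0.4961, -0.3171, 0.0175]
tool_rot: [0.983, 0.182, 0.001, 0.001]
ft_force: [-0.4, -0.2, 4.3]
grip_width: 0.0532
```

Request:
arm_command([
  [0,0,0],
  [0,0,0],
  [0,0,-1],
  [0,0,-2.5],
  [0,0,-4],
], turn=[0,0,0,0,0], hand=[1,1,1,1,1])

```text
clock: 3.13
eef_pos: [0.4938, -0.3156, 0.0554]
tool_rot: [0.983, 0.182, -0.001, -0.001]
ft_force: [-0.7, -1.0, -2.9]
grip_width: 0.0526
```

```bash
python3 -c "
from h import *
delta(.45,0,.06,12)
im,d=camera('scene'); save('s2.png',im[130:250,110:250],4.3)"
```

```text
t 3.13 pos [ 0.4938 -0.3156  0.0554] yaw 21.01 w 0.0526 F [-0.7 -1.  -2.9] delta cm [  7.23 -31.03  -0.41] turn 0.157
```

View pics/s2.png

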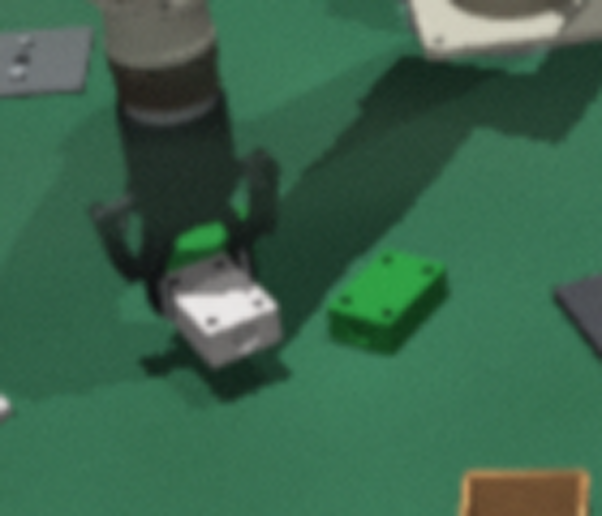

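Request:
arm_command([
  [0,-1,-1.5],
  [0.1,-3.5,-3],
  [0.3,-7,-3],
  [0.6,-10.5,-3],
  [0.9,-14,-3],
], turn=[0,0.02,0.05,0.08,0.1], hand=[1,1,1,1,1])

```text
clock: 3.6
eef_pos: [0.4521, -0.1811, 0.0855]
tool_rot: [0.991, 0.132, 0.0, -0.0]
ft_force: [0.8, 0.2, -1.8]
grip_width: 0.0531
```

```bash
python3 -c "
from h import *
delta(.395,-.009,.085,12.5)"
```

```text
t 3.6 pos [ 0.4521 -0.1811  0.0855] yaw 15.14 w 0.0531 F [ 0.8  0.2 -1.8] delta cm [ -1.02 -18.11   0.05] turn 0.046
```

Request:
arm_command([
  [-0.2,-3.8,0],
  [-0.4,-7.6,0],
  [-0.6,-11.5,0],
  [-0.8,-15.3,0],
  [-1,-18.1,0],
], turn=[0.01,0.02,0.03,0.046,0.046], hand=[1,1,1,1,1])

```text
clock: 4.02
eef_pos: [0.3936, -0.008, 0.0852]
tool_rot: [0.994, 0.11, -0.001, -0.001]
ft_force: [0.5, 0.5, -3.1]
grip_width: 0.0531
```

```bash
cat >> h.py <<'E'
def side(cam="scene",rad=.09,ctr=None,yaw=12.5):
    """block points near the gripper in (along,across,z) about the TCP; returns them"""
    o=get_obs(); im,d=camera(cam); P=cloud(cam,d); c=o["eef_pos"] if ctr is None else np.array(ctr)
    u=np.array([np.cos(np.radians(yaw)),np.sin(np.radians(yaw))]); v=np.array([-u[1],u[0]])
    q=P[...,:2]-c[:2]; s=np.stack([q@u,q@v,P[...,2]],-1)
    m=(np.abs(q).max(-1)<rad)&(im.astype(int).max(-1)-im.astype(int).min(-1)<40)&(im.min(-1)>75)&(P[...,2]>.002)
    return im,s,m
E
python3 - <<'E'
from h import *
delta(.413,-.005,.020,12.5)
im,s,m=side()
b=s[m&(s[...,0]>.02)&(s[...,0]<.1)&(np.abs(s[...,1])<.03)]
print(len(b))
# top face: height profile along the axis
for a in np.arange(.02,.085,.008):
    k=b[(b[:,0]>=a)&(b[:,0]<a+.008)]
    if len(k): print(round(a+.004,3),len(k),np.percentile(k[:,2],[5,50,95]).round(4))
save("s3.png",im[130:250,170:310],4.3)
E
```

```text
t 4.02 pos [ 0.3936 -0.008   0.0852] yaw 12.69 w 0.0531 F [ 0.5  0.5 -3.1] delta cm [1.97 0.14 6.52] turn 0.003
1407
0.024 149 [0.0896 0.3278 0.518 ]
0.032 333 [0.0986 0.4276 0.5122]
0.04 475 [0.1001 0.4422 0.5021]
0.048 256 [0.0981 0.4195 0.493 ]
0.056 62 [0.0759 0.0997 0.4904]
0.064 89 [0.0697 0.0865 0.0998]
0.072 30 [0.0741 0.0871 0.0998]
0.088 6 [0.0099 0.0117 0.0129]
```

View pics/s3.png

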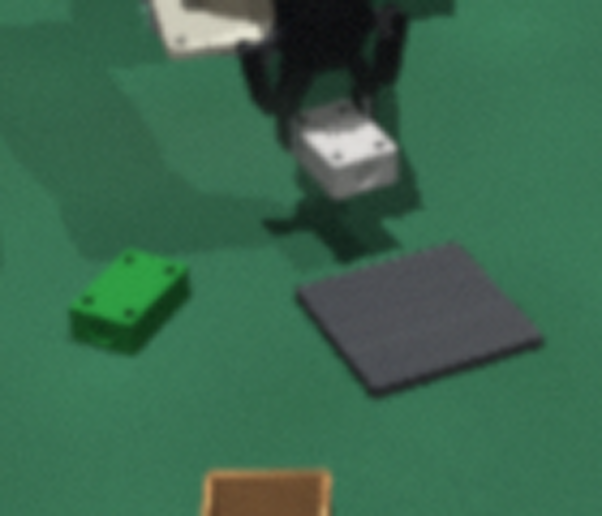

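The block is held level: top at z≈0.0995, bottom ≈ TCP − 15.7 mm. Next I'll go low beside the plate edge and test whether an eased grip lets the block pivot.

Request:
arm_command([
  [0.2,0,1.5],
  [0.6,0,3],
  [1,0.1,4.5],
  [1,0.1,5.7],
  [1,0.1,5.7],
], turn=[0,0,0,0,0], hand=[1,1,1,1,0.6])

```text
clock: 4.48
eef_pos: [0.4038, -0.0091, 0.0265]
tool_rot: [0.994, 0.11, -0.002, -0.0]
ft_force: [-0.4, 1.4, -2.7]
grip_width: 0.0528
```

Request:
arm_command([
  [0,0,0],
  [0,0,0],
  [0,0,0],
  [0,0,0],
  [0,0,0],
], turn=[0,0,0,0,0], hand=[0.5,0.45,0.42,0.4,0.4])

```text
clock: 4.9
eef_pos: [0.406, -0.0091, 0.0289]
tool_rot: [0.994, 0.11, 0.001, 0.0]
ft_force: [0.2, 0.1, -2.4]
grip_width: 0.0528
```

```bash
cat >> h.py <<'E'
def prof(lo=.0,hi=.11,yaw=12.5,step=.008,zmax=.16):
    im,s,m=side(yaw=yaw)
    b=s[m&(s[...,0]>lo)&(s[...,0]<hi)&(np.abs(s[...,1])<.026)&(s[...,2]<zmax)]
    for a in np.arange(lo,hi,step):
        k=b[(b[:,0]>=a)&(b[:,0]<a+step)]
        if len(k)>3: print(round(a+step/2,3),len(k),np.percentile(k[:,2],[5,50,95]).round(4))
    return im
E
python3 - <<'E'
from h import *
delta(.413,-.005,.020,12.5)
prof()
E
```

```text
t 4.9 pos [ 0.406  -0.0091  0.0289] yaw 12.64 w 0.0528 F [ 0.2  0.1 -2.4] delta cm [ 0.77 -0.25  0.89] turn 0.002
0.004 17 [0.039  0.0421 0.0452]
0.012 25 [0.0219 0.0426 0.0447]
0.02 20 [0.0335 0.0423 0.0448]
0.028 29 [0.0336 0.0426 0.0457]
0.036 21 [0.0234 0.0419 0.0442]
0.044 30 [0.0196 0.0424 0.0453]
0.052 34 [0.0168 0.0367 0.0456]
0.06 51 [0.0147 0.0321 0.0446]
0.068 71 [0.015  0.0317 0.0436]
0.084 17 [0.0102 0.0129 0.0164]
0.092 9 [0.0115 0.0123 0.0157]
```

Request:
arm_command([
  [0,0,0],
  [0,0,0],
  [0,0,0],
], turn=[0,0,0], hand=[0.39,0.39,0.39])

```text
clock: 5.2
eef_pos: [0.4056, -0.009, 0.0284]
tool_rot: [0.994, 0.11, 0.0, 0.0]
ft_force: [-1.2, 0.9, -3.2]
grip_width: 0.053
```

Request:
arm_command([
  [0,0,0],
  [0,0,0],
  [0,0,0],
], turn=[0,0,0], hand=[0.38,0.38,0.38])

```text
clock: 5.45
eef_pos: [0.4055, -0.009, 0.0283]
tool_rot: [0.994, 0.11, -0.0, -0.0]
ft_force: [-0.1, 0.2, -2.5]
grip_width: 0.053
```

Run:
```python
from h import *
delta(.413,-.005,.020,12.5)
prof()
```

```text
t 5.45 pos [ 0.4055 -0.009   0.0283] yaw 12.65 w 0.053 F [-0.1  0.2 -2.5] delta cm [ 0.82 -0.23  0.83] turn 0.003
0.004 13 [0.0313 0.0421 0.0448]
0.012 24 [0.0271 0.0418 0.0459]
0.02 28 [0.0231 0.0407 0.0441]
0.028 25 [0.0231 0.04   0.0453]
0.036 25 [0.0178 0.04   0.0442]
0.044 27 [0.0176 0.0414 0.0456]
0.052 32 [0.0145 0.0405 0.0442]
0.06 51 [0.0127 0.036  0.0444]
0.068 75 [0.0154 0.0301 0.0431]
0.084 8 [0.0093 0.0113 0.0135]
0.092 8 [0.0113 0.0134 0.0175]
```

Request:
arm_command([
  [0,0,0],
  [0,0,0],
], turn=[0,0], hand=[0.376,0.376])

```text
clock: 5.67
eef_pos: [0.4055, -0.009, 0.0283]
tool_rot: [0.994, 0.11, -0.0, -0.0]
ft_force: [0.1, -0.2, -2.6]
grip_width: 0.0536
```

Request:
arm_command([
  [0,0,0],
  [0,0,0],
], turn=[0,0], hand=[0.373,0.373])

```text
clock: 5.83
eef_pos: [0.4056, -0.009, 0.0283]
tool_rot: [0.994, 0.11, 0.0, -0.0]
ft_force: [1.2, -0.5, -2.6]
grip_width: 0.0538
```

Run:
```python
from h import *
delta(.413,-.005,.020,12.5)
prof(step=.016)
```

```text
t 5.83 pos [ 0.4056 -0.009   0.0283] yaw 12.65 w 0.0538 F [ 1.2 -0.5 -2.6] delta cm [ 0.81 -0.23  0.83] turn 0.003
0.008 40 [0.0329 0.0423 0.044 ]
0.024 47 [0.0223 0.0409 0.0448]
0.04 52 [0.0174 0.041  0.0444]
0.056 81 [0.0181 0.0404 0.0446]
0.072 77 [0.0147 0.0299 0.0439]
0.088 22 [0.0104 0.013  0.0159]
```

Request:
arm_command([
  [0,0,0],
  [0,0,0],
], turn=[0,0], hand=[0.371,0.371])

```text
clock: 6.05
eef_pos: [0.4056, -0.009, 0.0283]
tool_rot: [0.994, 0.11, 0.0, -0.0]
ft_force: [-1.0, -0.3, -1.9]
grip_width: 0.054
```

Request:
arm_command([
  [0,0,0],
  [0,0,0],
], turn=[0,0], hand=[0.369,0.369])

```text
clock: 6.22
eef_pos: [0.4055, -0.009, 0.0283]
tool_rot: [0.994, 0.11, -0.0, -0.0]
ft_force: [-0.3, 0.2, -2.6]
grip_width: 0.0542
```

Run:
```python
from h import *
delta(.413,-.005,.020,12.5)
prof(step=.016)
```

```text
t 6.22 pos [ 0.4055 -0.009   0.0283] yaw 12.65 w 0.0542 F [-0.3  0.2 -2.6] delta cm [ 0.82 -0.23  0.83] turn 0.003
0.008 44 [0.0214 0.0411 0.0445]
0.024 49 [0.0207 0.0413 0.0453]
0.04 54 [0.021  0.0414 0.0453]
0.056 85 [0.0113 0.0368 0.0447]
0.072 71 [0.0144 0.0282 0.043 ]
0.088 20 [0.0093 0.0126 0.0143]
```

Request:
arm_command([
  [0,0,0],
  [0,0,0],
], turn=[0,0], hand=[0.367,0.367])

```text
clock: 6.43
eef_pos: [0.4055, -0.009, 0.0283]
tool_rot: [0.994, 0.11, -0.0, 0.0]
ft_force: [-0.4, -0.6, -2.1]
grip_width: 0.0539
```

Request:
arm_command([
  [0,0,0],
  [0,0,0],
], turn=[0,0], hand=[0.365,0.365])

```text
clock: 6.6
eef_pos: [0.4055, -0.009, 0.0283]
tool_rot: [0.994, 0.11, 0.0, 0.0]
ft_force: [-0.4, 0.1, -2.2]
grip_width: 0.0542
```

Run:
```python
from h import *
delta(.413,-.005,.020,12.5)
prof(step=.016)
```

```text
t 6.6 pos [ 0.4055 -0.009   0.0283] yaw 12.65 w 0.0542 F [-0.4  0.1 -2.2] delta cm [ 0.82 -0.23  0.83] turn 0.003
0.008 48 [0.0198 0.0422 0.0452]
0.024 45 [0.0219 0.0412 0.0451]
0.04 52 [0.0175 0.0412 0.0449]
0.056 82 [0.0157 0.0397 0.0441]
0.072 78 [0.0125 0.0286 0.0424]
0.088 20 [0.01   0.0131 0.0154]
```

Request:
arm_command([
  [0,0,0],
  [0,0,0],
], turn=[0,0], hand=[0.362,0.362])

```text
clock: 6.82
eef_pos: [0.406, -0.009, 0.0286]
tool_rot: [0.994, 0.11, 0.0, 0.0]
ft_force: [-0.4, -0.2, 0.1]
grip_width: 0.0547
```

Request:
arm_command([
  [0,0,0],
  [0,0,0],
], turn=[0,0], hand=[0.36,0.36])

```text
clock: 6.98
eef_pos: [0.4059, -0.009, 0.0285]
tool_rot: [0.994, 0.11, 0.0, 0.0]
ft_force: [0.5, -0.5, 0.2]
grip_width: 0.0548
```

Run:
```python
from h import *
delta(.413,-.005,.020,12.5)
prof(step=.016)
```

```text
t 6.98 pos [ 0.4059 -0.009   0.0285] yaw 12.65 w 0.0548 F [ 0.5 -0.5  0.2] delta cm [ 0.78 -0.24  0.86] turn 0.003
0.008 43 [0.012  0.0308 0.034 ]
0.024 47 [0.0093 0.0304 0.0343]
0.04 47 [0.0135 0.0308 0.0345]
0.056 79 [0.0049 0.0282 0.0337]
0.072 71 [0.0088 0.0188 0.0325]
0.088 26 [0.0093 0.0129 0.0159]
```

The grip slips vertically at hand≈0.36, and the block is flat on the bench again. I'll regrip higher up with a moderate squeeze and push the free end's lower edge against the plate.

Request:
arm_command([
  [0,0,0],
  [0,0,0],
  [0,0,0],
  [0,0,-0.4],
  [0,0,-0.7],
], turn=[0,0,0,0,0], hand=[0.4,0.4,0.39,0.385,0.385])

```text
clock: 7.45
eef_pos: [0.4051, -0.009, 0.0353]
tool_rot: [0.994, 0.11, -0.0, -0.0]
ft_force: [-0.3, -0.4, -2.8]
grip_width: 0.0526
```

Request:
arm_command([
  [0.3,0,0],
  [0.6,0,0],
  [0.9,0,0],
  [1.2,0,0],
  [1.4,0,0],
], turn=[0,0,0,0,0], hand=[0.385,0.385,0.385,0.385,0.385])

```text
clock: 7.87
eef_pos: [0.4144, -0.0067, 0.0339]
tool_rot: [0.994, 0.11, -0.005, 0.001]
ft_force: [-11.5, -4.1, 2.9]
grip_width: 0.0525
```

Run:
```python
from h import *
delta(.413,-.005,.020,12.5)
prof(step=.012)
```

```text
t 7.87 pos [ 0.4144 -0.0067  0.0339] yaw 12.63 w 0.0525 F [-11.5  -4.1   2.9] delta cm [-0.08 -0.2   1.39] turn 0.002
0.006 33 [0.0276 0.0359 0.0386]
0.018 34 [0.0281 0.0352 0.0379]
0.03 33 [0.0148 0.0353 0.0388]
0.042 41 [0.0108 0.0349 0.0388]
0.054 48 [0.0107 0.0337 0.0395]
0.066 94 [0.0101 0.0246 0.0373]
0.078 27 [0.0102 0.0135 0.0166]
0.09 19 [0.011  0.0134 0.0161]
```

Request:
arm_command([
  [0.4,0,0],
  [0.8,0,0],
  [0.8,0,-0.2],
  [0.8,0,-0.4],
  [0.8,0,-0.6],
], turn=[0,0,0,0,0], hand=[0.38,0.378,0.376,0.376,0.376])

```text
clock: 8.33
eef_pos: [0.4187, -0.0053, 0.0386]
tool_rot: [0.994, 0.11, -0.008, 0.0]
ft_force: [-9.6, -1.3, -0.7]
grip_width: 0.0536
```

Run:
```python
from h import *
delta(.413,-.005,.020,12.5)
im=prof(step=.012); save("s4.png",im[150:230,210:310],6)
```

```text
t 8.33 pos [ 0.4187 -0.0053  0.0386] yaw 12.6 w 0.0536 F [-9.6 -1.3 -0.7] delta cm [-0.52 -0.16  1.86] turn 0.002
0.006 42 [0.0248 0.0391 0.0427]
0.018 29 [0.0282 0.0375 0.0407]
0.03 39 [0.025  0.0366 0.0424]
0.042 42 [0.012  0.0347 0.0399]
0.054 62 [0.0095 0.0323 0.0381]
0.066 78 [0.0107 0.022  0.0355]
0.078 25 [0.0099 0.0129 0.0163]
0.09 17 [0.0114 0.0131 0.0153]
```

View pics/s4.png

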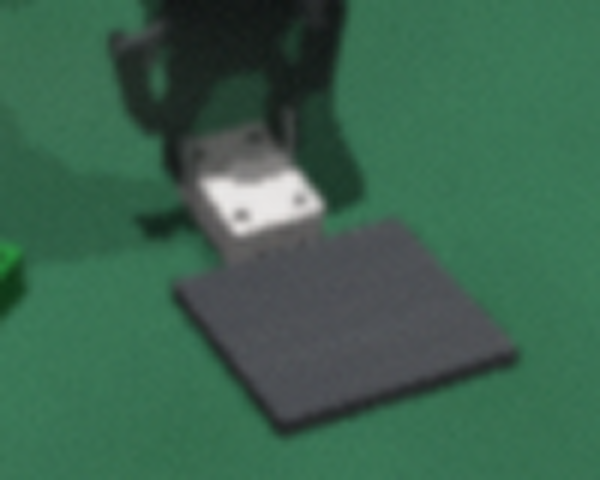

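The plate is working as the stop: the front end has tilted down about 7° (top profile falls from 0.039 to 0.032). I'll continue along the arc.

Request:
arm_command([
  [0.05,0,-0.3],
  [0.15,0,-0.6],
  [0.25,0,-0.9],
  [0.35,0,-1.2],
  [0.5,0,-1.5],
], turn=[0,0,0,0,0], hand=[0.376,0.376,0.376,0.376,0.376])

```text
clock: 8.8
eef_pos: [0.4308, -0.0031, 0.0559]
tool_rot: [0.994, 0.11, -0.001, -0.0]
ft_force: [-3.4, -0.7, -2.1]
grip_width: 0.0535
```

Run:
```python
from h import *
delta(.413,-.005,.020,12.5)
im=prof(step=.012)
```

```text
t 8.8 pos [ 0.4308 -0.0031  0.0559] yaw 12.65 w 0.0535 F [-3.4 -0.7 -2.1] delta cm [-1.76 -0.2   3.59] turn 0.003
0.006 50 [0.0386 0.0537 0.0599]
0.018 47 [0.0322 0.0501 0.0539]
0.03 57 [0.0354 0.0452 0.0528]
0.042 51 [0.0147 0.0395 0.0448]
0.054 75 [0.0178 0.0339 0.0413]
0.066 21 [0.0092 0.014  0.0174]
0.078 31 [0.0099 0.0132 0.0161]
0.09 22 [0.0105 0.0123 0.0151]
```

Request:
arm_command([
  [0.3,0,-0.2],
  [0.55,0,-0.4],
  [0.8,0,-0.6],
  [1.05,0,-0.8],
  [1.3,0,-1.0],
], turn=[0,0,0,0,0], hand=[0.376,0.376,0.376,0.376,0.376])

```text
clock: 9.27
eef_pos: [0.4449, -0.0001, 0.0665]
tool_rot: [0.994, 0.11, 0.0, -0.0]
ft_force: [-2.6, -0.7, -3.9]
grip_width: 0.0538
```

Run:
```python
from h import *
delta(.413,-.005,.020,12.5)
im=prof(lo=-.02,step=.012)
```

```text
t 9.27 pos [ 4.449e-01 -1.000e-04  6.650e-02] yaw 12.66 w 0.0538 F [-2.6 -0.7 -3.9] delta cm [-3.22 -0.22  4.65] turn 0.003
-0.014 33 [0.0688 0.0756 0.0801]
-0.002 59 [0.056  0.0661 0.073 ]
0.01 60 [0.0398 0.0583 0.066 ]
0.022 68 [0.0355 0.0497 0.0569]
0.034 72 [0.0186 0.0403 0.0492]
0.046 56 [0.0126 0.0348 0.0425]
0.058 25 [0.0092 0.012  0.0325]
0.07 32 [0.0093 0.0126 0.0156]
0.082 27 [0.0096 0.0124 0.0148]
0.094 14 [0.0105 0.0127 0.0149]
```

Request:
arm_command([
  [0.3,0,-0.2],
  [0.6,0,-0.4],
  [0.9,0,-0.55],
  [1.2,0,-0.7],
  [1.5,0,-0.85],
], turn=[0,0,0,0,0], hand=[0.376,0.376,0.376,0.376,0.376])

```text
clock: 9.73
eef_pos: [0.46, 0.003, 0.0751]
tool_rot: [0.994, 0.11, 0.0, 0.0]
ft_force: [-3.4, -0.8, -0.8]
grip_width: 0.0532
```

Run:
```python
from h import *
delta(.413,-.005,.020,12.5)
im=prof(lo=-.032,step=.012)
```

```text
t 9.73 pos [0.46   0.003  0.0751] yaw 12.65 w 0.0532 F [-3.4 -0.8 -0.8] delta cm [-4.76 -0.25  5.51] turn 0.003
-0.026 6 [0.0861 0.0881 0.0895]
-0.014 49 [0.0605 0.0856 0.092 ]
-0.002 66 [0.0601 0.0727 0.0831]
0.01 88 [0.0446 0.0602 0.0703]
0.022 84 [0.022  0.0481 0.0584]
0.034 69 [0.0304 0.0361 0.045 ]
0.046 25 [0.011  0.0131 0.0345]
0.058 35 [0.0099 0.013  0.0153]
0.07 33 [0.0112 0.0131 0.0159]
0.082 34 [0.0095 0.0131 0.0158]
0.094 13 [0.0108 0.0122 0.0172]
```

Request:
arm_command([
  [0.4,0,-0.1],
  [0.8,0,-0.2],
  [1.2,0,-0.25],
  [1.6,0,-0.3],
  [2.0,0,-0.3],
], turn=[0,0,0,0,0], hand=[0.376,0.376,0.376,0.376,0.376])

```text
clock: 10.2
eef_pos: [0.4799, 0.0075, 0.0784]
tool_rot: [0.994, 0.11, 0.001, 0.0]
ft_force: [-2.9, -0.4, 4.6]
grip_width: 0.0534
```

Run:
```python
from h import *
delta(.413,-.005,.020,12.5)
im=prof(lo=-.032,step=.008,hi=.05)
save("s5.png",im[140:230,210:320],6)
```

```text
t 10.2 pos [0.4799 0.0075 0.0784] yaw 12.65 w 0.0534 F [-2.9 -0.4  4.6] delta cm [-6.81 -0.24  5.83] turn 0.003
-0.02 9 [0.0909 0.0959 0.0982]
-0.012 53 [0.0433 0.0896 0.0987]
-0.004 69 [0.0529 0.0759 0.0878]
0.004 83 [0.0421 0.0599 0.073 ]
0.012 76 [0.0158 0.0448 0.057 ]
0.02 61 [0.0251 0.0329 0.0455]
0.028 16 [0.0104 0.0128 0.0355]
0.036 26 [0.0105 0.0133 0.0163]
0.044 19 [0.0108 0.0128 0.0158]
0.052 7 [0.0108 0.0138 0.0155]
```

View pics/s5.png

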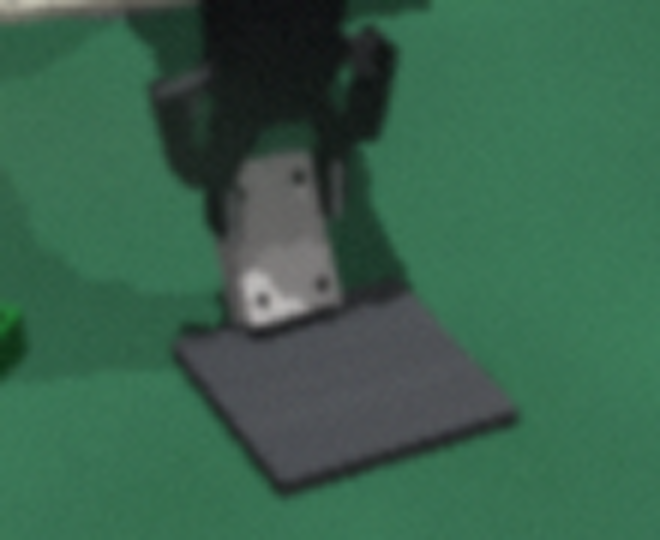

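About 63° tilt now, with the end face on the plate edge. Continuing.

Request:
arm_command([
  [0.4,0,0],
  [0.8,0,0],
  [1.2,0,0.05],
  [1.6,0,0.1],
  [2.0,0,0.2],
], turn=[0,0,0,0,0], hand=[0.376,0.376,0.376,0.376,0.376])

```text
clock: 10.67
eef_pos: [0.4991, 0.0119, 0.076]
tool_rot: [0.994, 0.11, 0.0, 0.0]
ft_force: [-1.8, -0.8, 3.8]
grip_width: 0.0534
```

```bash
cat >> h.py <<'E'
def tilt(lo,hi,yaw=12.5,half=.015):
    """median forward position of the block's camera-side face by height"""
    im,s,m=side(yaw=yaw)
    b=s[m&(s[...,2]>lo)&(s[...,2]<hi)&(np.abs(s[...,1])<half)&(np.abs(s[...,0])<.05)]
    A=np.c_[b[:,2],np.ones(len(b))]; k=np.ones(len(b),bool)
    for _ in range(5):
        f=np.linalg.lstsq(A[k],b[k,0],rcond=None)[0]; r=b[:,0]-A@f; k=np.abs(r)<.004
    print("face n",k.sum(),"lean fwd per z deg",round(np.degrees(np.arctan(f[0])),1),"along at z=.054",round(f@[.054,1],4)); return im
E
python3 - <<'E'
from h import *
delta(.546,.024,.095,12.5)
tilt(.025,.09)
E
```

```text
t 10.67 pos [0.4991 0.0119 0.076 ] yaw 12.65 w 0.0534 F [-1.8 -0.8  3.8] delta cm [ 4.84 -0.16 -1.9 ] turn 0.003
face n 125 lean fwd per z deg -12.0 along at z=.054 -0.0026
```

Request:
arm_command([
  [0.4,0,0.05],
  [0.7,0,0.1],
  [1.0,0,0.15],
  [1.2,0,0.25],
  [1.3,0,0.3],
], turn=[0,0,0,0,0], hand=[0.376,0.376,0.376,0.376,0.376])

```text
clock: 11.13
eef_pos: [0.5112, 0.0148, 0.0726]
tool_rot: [0.994, 0.11, -0.0, -0.0]
ft_force: [-0.4, -0.5, 2.0]
grip_width: 0.0533
```

Run:
```python
from h import *
delta(.546,.024,.095,12.5)
tilt(.025,.09)
```

```text
t 11.13 pos [0.5112 0.0148 0.0726] yaw 12.66 w 0.0533 F [-0.4 -0.5  2. ] delta cm [ 3.6  -0.13 -2.24] turn 0.003
face n 113 lean fwd per z deg -4.8 along at z=.054 -0.0078
```

Nearly upright (≈5°). I'll tighten, lift slightly, and carry it to the plate's middle.

Request:
arm_command([
  [0,0,0],
  [0,0,0],
  [0,0,-0.4],
  [0,0,-0.8],
  [0.4,0,-1],
], turn=[0,0,0,0,0], hand=[0.39,0.42,0.42,0.42,0.42])

```text
clock: 11.6
eef_pos: [0.5147, 0.0155, 0.0832]
tool_rot: [0.994, 0.11, 0.0, -0.0]
ft_force: [-0.1, 0.3, -2.6]
grip_width: 0.0524
```

Request:
arm_command([
  [1.0,0,0],
  [2.2,0,0],
  [3.4,0,0],
  [4.6,0,0],
  [5.2,-0.1,0],
], turn=[0,0,0,0,0], hand=[0.42,0.42,0.42,0.42,0.42])

```text
clock: 12.02
eef_pos: [0.5675, 0.0282, 0.0831]
tool_rot: [0.994, 0.11, 0.001, -0.0]
ft_force: [0.7, -0.2, -2.5]
grip_width: 0.0519
```

Run:
```python
from h import *
delta(.546,.024,.0726,12.5)
im=tilt(.04,.1)
save("s6.png",im[130:230,220:330],6)
```

```text
t 12.02 pos [0.5675 0.0282 0.0831] yaw 12.65 w 0.0519 F [ 0.7 -0.2 -2.5] delta cm [-2.2  -0.06  1.05] turn 0.003
face n 117 lean fwd per z deg -4.3 along at z=.054 -0.0067
```

View pics/s6.png

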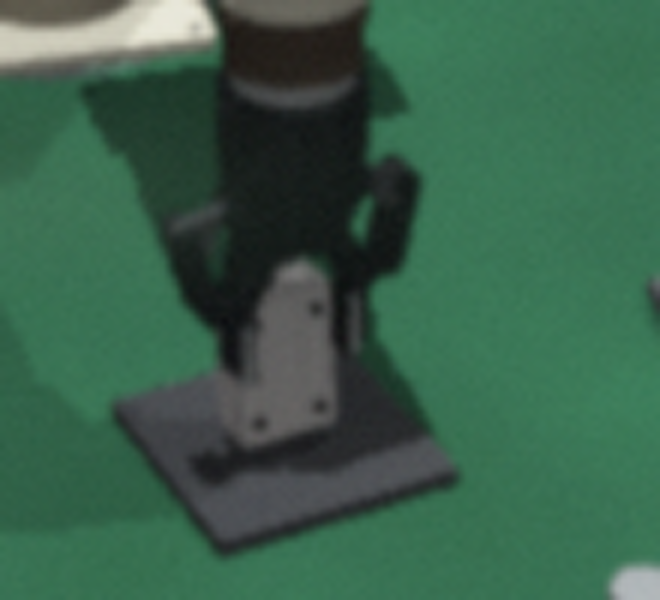

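Request:
arm_command([
  [0,0,0.3],
  [0,0,0.6],
  [0,0,0.8],
  [0,0,1.0],
  [0,0,1.2],
], turn=[0,0,0,0,0], hand=[0.42,0.41,0.4,0.385,0.378])

```text
clock: 12.48
eef_pos: [0.566, 0.028, 0.0722]
tool_rot: [0.994, 0.11, 0.001, -0.0]
ft_force: [0.3, 1.3, 11.9]
grip_width: 0.0532
```

Request:
arm_command([
  [0,0,0.1],
  [0,0,0.25],
  [0,0,0.4],
], turn=[0,0,0], hand=[0.376,0.376,0.376])

```text
clock: 12.73
eef_pos: [0.5688, 0.0286, 0.0704]
tool_rot: [0.994, 0.11, 0.005, -0.001]
ft_force: [2.3, 2.7, 14.1]
grip_width: 0.0531
```

Run:
```python
from h import *
delta(.546,.024,.0726,12.5)
im=tilt(.025,.09)
```

```text
t 12.73 pos [0.5688 0.0286 0.0704] yaw 12.67 w 0.0531 F [ 2.3  2.7 14.1] delta cm [-2.32 -0.05 -0.24] turn 0.003
face n 128 lean fwd per z deg -0.6 along at z=.054 -0.009
```

Upright within 1°. Now I'll ease the pressure and release gently.

Request:
arm_command([
  [0,0,-0.2],
  [0,0,-0.4],
  [0,0,-0.5],
  [0,0,-0.5],
  [0,0,-0.5],
], turn=[0,0,0,0,0], hand=[0.37,0.365,0.36,0.355,0.35])

```text
clock: 13.2
eef_pos: [0.565, 0.0277, 0.0716]
tool_rot: [0.994, 0.11, -0.0, 0.0]
ft_force: [-1.0, 0.2, 0.2]
grip_width: 0.0553
```

Request:
arm_command([
  [0,0,0],
  [0,0,0],
  [0,0,0],
  [0,0,0],
  [0,0,0],
], turn=[0,0,0,0,0], hand=[0.33,0.3,0.2,0.1,0])

```text
clock: 13.62
eef_pos: [0.5653, 0.0279, 0.0717]
tool_rot: [0.994, 0.11, -0.0, 0.0]
ft_force: [0.0, 0.2, -0.0]
grip_width: 0.085
```

Request:
arm_command([
  [0,0,0],
  [0,0,-2],
  [0,0,-5],
  [0,0,-9],
  [0,0,-13],
], turn=[0,0,0,0,0], hand=[0,0,0,0,0])

```text
clock: 14.03
eef_pos: [0.5643, 0.0278, 0.2022]
tool_rot: [0.994, 0.11, -0.001, -0.0]
ft_force: [0.5, 0.7, -0.3]
grip_width: 0.0855
```

Run:
```python
from h import *
delta(.4925,.3115,.20,12.5)
im=tilt(.025,.09)
ims,ds=camera("scene"); imt,dt=camera("top")
for c,im,d in (("scene",ims,ds),("top",imt,dt)):
    P=cloud(c,d); m=(np.hypot(P[...,0]-.546,P[...,1]-.024)<.07)&(np.abs(P[...,2]-.096)<.008)
    q=P[m]; print(c,len(q),q.mean(0).round(4),cv2.minAreaRect(q[:,:2].astype(np.float32)))
    for n in ("block","plate_top"): print(c,n,[(x["location"],round(x["conf"],2),atz(c,x["location"],.054 if n=="block" else .012).round(4)) for x in spot_point(c,n)[:2]])
a=cv2.resize(ims[130:230,220:330],None,fx=3.6,fy=4); b=cv2.resize(imt[150:250,190:300],None,fx=3.6,fy=4)
save("s7.png",np.hstack([a,b]))
```

```text
t 14.03 pos [0.5643 0.0278 0.2022] yaw 12.65 w 0.0855 F [ 0.5  0.7 -0.3] delta cm [ -0.79 -29.25   0.24] turn 0.003
face n 132 lean fwd per z deg -1.3 along at z=.054 -0.0057
scene 135 [0.5476 0.0232 0.0949] ((0.5460178852081299, 0.02377888932824135), (0.036351583898067474, 0.05735865980386734), 15.257906913757324)
scene block [([188.1, 156.7], 0.97, array([ 0.4389, -0.3123,  0.054 ])), ([198.0, 201.7], 0.86, array([ 0.5296, -0.1778,  0.054 ]))]
scene plate_top [([231.2, 388.1], 0.76, array([0.7753, 0.3422, 0.012 ])), ([203.8, 265.9], 0.56, array([0.5535, 0.0235, 0.012 ]))]
top 0 [nan nan nan] ((0.0, 0.0), (0.0, 0.0), 0.0)
top block [([236.5, 328.1], 0.74, array([ 0.3779, -0.313 ,  0.054 ])), ([213.0, 292.3], 0.54, array([ 0.4744, -0.1694,  0.054 ]))]
top plate_top [([142.8, 170.8], 0.74, array([0.7871, 0.346 , 0.012 ])), ([148.2, 214.8], 0.67, array([0.7621, 0.1543, 0.012 ]))]<stdin>:7: RuntimeWarning: Mean of empty slice.
  ret = um.true_divide(
```

View pics/s7.png

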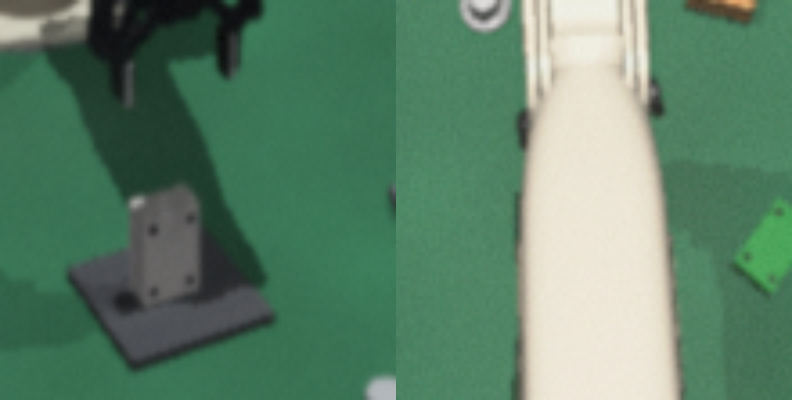

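The block stands free near the plate's middle, leaning about 1° or less by measurement. Its top-face centre is ≈(0.547, 0.0235). Next is the probe.

Request:
arm_command([
  [-0.1,-3,0],
  [-0.2,-6.5,0],
  [-0.3,-10,0],
  [-0.4,-13.5,0],
  [-0.5,-17,0],
], turn=[0,0,0,0,0], hand=[0,0,0,0,0])

```text
clock: 14.8
eef_pos: [0.5321, 0.1543, 0.1999]
tool_rot: [0.991, 0.135, -0.004, -0.012]
ft_force: [0.1, 0.2, -0.0]
grip_width: 0.085
```

Request:
arm_command([
  [-0.1,-3.5,0],
  [-0.2,-7,0],
  [-0.3,-10,0],
  [-0.3,-12.2,0],
  [-0.3,-12.2,0],
], turn=[0,0,0,0,0], hand=[0,0,0,0,0])

```text
clock: 15.22
eef_pos: [0.5237, 0.1947, 0.2042]
tool_rot: [0.986, 0.163, -0.005, -0.027]
ft_force: [0.2, -0.1, -0.2]
grip_width: 0.0853
```

```bash
cat >> h.py <<'E'
def near(c,ctr,rad,z0,z1,chroma=40):
    im,d=camera(c); P=cloud(c,d); i=im.astype(int)
    m=(np.hypot(P[...,0]-ctr[0],P[...,1]-ctr[1])<rad)&(P[...,2]>z0)&(P[...,2]<z1)&(i.max(-1)-i.min(-1)<chroma)
    q=P[m]
    if len(q)>5:
        r=cv2.minAreaRect(q[:,:2].astype(np.float32)); print(c,len(q),"mean",q.mean(0).round(4),"rect",np.round(r[0],4),np.round(r[1],4),round(r[2],1))
    else: print(c,"few",len(q))
    return im,P
E
python3 - <<'E'
from h import *
delta(.493,.312,.118,12.5)
for c in ("scene","top"):
  near(c,(.547,.0235),.06,.088,.104)
  near(c,(.545,.024),.12,.006,.018)
  near(c,(.493,.312),.04,.132,.145)
  near(c,(.493,.312),.05,.08,.098)
E
```

```text
t 15.22 pos [0.5237 0.1947 0.2042] yaw 18.82 w 0.0853 F [ 0.2 -0.1 -0.2] delta cm [  0.89 -11.6    9.27] turn 0.11
scene 131 mean [0.5481 0.0225 0.0952] rect [0.5439 0.0222] [0.0411 0.0556] 14.8
scene 923 mean [0.5646 0.024  0.0126] rect [0.5479 0.0281] [0.1449 0.1443] 11.6
scene 36 mean [0.4966 0.3121 0.1394] rect [0.4952 0.3126] [0.02  0.022] 69.8
scene 120 mean [0.5018 0.3106 0.0892] rect [0.4942 0.3131] [0.0473 0.0514] 82.4
top 83 mean [0.5442 0.0208 0.0957] rect [0.5449 0.0208] [0.0309 0.0527] 11.7
top 828 mean [0.5439 0.0251 0.0121] rect [0.5444 0.0366] [0.1424 0.1639] 12.4
top 28 mean [0.4921 0.3121 0.1393] rect [0.493  0.3115] [0.0196 0.0202] 86.8
top 88 mean [0.4895 0.3092 0.0894] rect [0.4923 0.3127] [0.0457 0.0445] 84.9
```

```bash
python3 -c "
from h import *
o=get_obs(); print(o['joint_pos'].round(3),o['joint_vel'].round(3),o['tool_rot'].round(4)); print(R.from_quat(o['tool_rot']).as_matrix().round(3))"
```

```text
[0.327 0.377 0.087 1.282 0.055 3.141] [ 0.003 -0.001  0.002 -0.001 -0.001  0.   ] [ 0.9862  0.1631 -0.0052 -0.027 ]
[[ 0.947  0.321 -0.019]
 [ 0.322 -0.945  0.052]
 [-0.001 -0.055 -0.998]]
```

The wrist joint reached its limit (j6 = 3.14). Turning the tool back by about 40° gives it room, and a round grip can be taken at any yaw.

Request:
arm_command([
  [0,0,0],
  [0,0,0],
  [0,0,0],
  [0,0,0],
  [0,0,0],
], turn=[-0.12,-0.24,-0.36,-0.48,-0.6], hand=[0,0,0,0,0])

```text
clock: 16.03
eef_pos: [0.5236, 0.1946, 0.2045]
tool_rot: [0.893, 0.45, 0.003, -0.027]
ft_force: [-0.5, -0.2, 0.2]
grip_width: 0.0852
```

```bash
python3 -c "
from h import *
delta(.493,.312,.118,55)
o=get_obs(); print(o['joint_pos'].round(3),o['tool_rot'].round(4))"
```

```text
t 16.03 pos [0.5236 0.1946 0.2045] yaw 53.48 w 0.0852 F [-0.5 -0.2  0.2] delta cm [ 7.35 -9.03  9.31] turn -0.026
[0.327 0.377 0.087 1.282 0.055 2.535] [ 0.8926  0.4501  0.0031 -0.0274]
```

The clipping left a 3° tool tilt. Turning so that the tilt lies purely about the jaw axis keeps the pad faces vertical, and the probe will then be held upright.

Request:
arm_command([
  [0,0,0],
  [0,0,0],
  [0,0,0],
  [0,0,0],
  [0,0,0],
], turn=[-0.12,-0.24,-0.36,-0.48,-0.6], hand=[0,0,0,0,0])

```text
clock: 16.45
eef_pos: [0.5236, 0.1946, 0.2045]
tool_rot: [0.72, 0.694, 0.011, -0.025]
ft_force: [0.2, -0.4, 0.3]
grip_width: 0.0854
```

```bash
cat >> h.py <<'E'
def tiltinfo():
    o=get_obs(); M=R.from_quat(o['tool_rot']).as_matrix()
    print("joints",o['joint_pos'].round(3)); print(M.round(4)); print("turn to make y level:",round(np.arctan2(-M[2,1],M[2,0]),4),round(np.arctan2(M[2,1],-M[2,0]),4), "y-axis dip deg",round(np.degrees(M[2,1]),2))
E
python3 -c "
from h import *
delta(.493,.312,.118,110);tiltinfo()"
```

```text
t 16.45 pos [0.5236 0.1946 0.2045] yaw 87.87 w 0.0854 F [ 0.2 -0.4  0.3] delta cm [11.16 -3.3   9.31] turn -0.386
joints [0.327 0.377 0.087 1.282 0.055 1.935]
[[ 0.0371  0.9991 -0.0191]
 [ 0.998  -0.0361  0.0517]
 [ 0.0509 -0.0209 -0.9985]]
turn to make y level: 0.3901 -2.7515 y-axis dip deg -1.2
```

Request:
arm_command([
  [2.5,-0.8,0.15],
  [5,-1.6,0.3],
  [7.5,-2.4,0.45],
  [10,-3,0.6],
  [11.6,-3.5,0.7],
], turn=[-0.1,-0.2,-0.3,-0.39,-0.39], hand=[0,0,0,0,0])

```text
clock: 16.87
eef_pos: [0.493, 0.3143, 0.2042]
tool_rot: [0.572, 0.82, 0.016, -0.023]
ft_force: [-0.1, 0.1, 0.6]
grip_width: 0.0856
```

```bash
python3 -c "
from h import *
delta(.493,.312,.118,110);tiltinfo()"
```

```text
t 16.87 pos [0.493  0.3143 0.2042] yaw 110.17 w 0.0856 F [-0.1  0.1  0.6] delta cm [-0.7  -0.08  8.6 ] turn 0.003
joints [0.54  0.419 0.15  1.29  0.055 1.76 ]
[[-3.442e-01  9.387e-01 -1.900e-02]
 [ 9.372e-01  3.447e-01  5.260e-02]
 [ 5.590e-02  3.000e-04 -9.984e-01]]
turn to make y level: -0.0048 3.1368 y-axis dip deg 0.02
```

Request:
arm_command([
  [-0.2,0,2],
  [-0.4,-0.1,4],
  [-0.6,-0.1,6],
  [-0.7,-0.1,7.5],
  [-0.7,-0.1,8.6],
], turn=[0,0,0,0,0], hand=[0,0,0,0,0])

```text
clock: 17.28
eef_pos: [0.4925, 0.3093, 0.1161]
tool_rot: [0.574, 0.818, 0.015, -0.023]
ft_force: [-0.5, -0.1, -0.1]
grip_width: 0.0851
```

Request:
arm_command([
  [0,0,0],
  [0,0,0],
  [0,0,0],
  [0,0,0],
  [0,0,0],
], turn=[0,0,0,0,0], hand=[0.1,0.4,0.6,0.7,0.75])

```text
clock: 17.7
eef_pos: [0.494, 0.3103, 0.1192]
tool_rot: [0.574, 0.818, 0.017, -0.022]
ft_force: [0.0, -0.6, 0.3]
grip_width: 0.0285
```

Request:
arm_command([
  [0,0,0],
  [0,0,0],
  [0,0,0],
  [0,0,0],
], turn=[0,0,0,0], hand=[0.8,1,1,1])

```text
clock: 18.03
eef_pos: [0.494, 0.3103, 0.1191]
tool_rot: [0.574, 0.818, 0.017, -0.022]
ft_force: [-0.0, -1.0, 6.4]
grip_width: 0.0204
```

```bash
python3 -c "
from h import *
delta(.493,.312,.118,110);tiltinfo()"
```

```text
t 18.03 pos [0.494  0.3103 0.1191] yaw 109.93 w 0.0204 F [-0.  -1.   6.4] delta cm [ 0.19 -0.03  0.13] turn -0.001
joints [0.534 0.475 0.006 1.089 0.054 1.757]
[[-0.3403  0.9402 -0.0171]
 [ 0.9387  0.3407  0.053 ]
 [ 0.0556  0.002  -0.9984]]
turn to make y level: -0.0358 3.1058 y-axis dip deg 0.11
```

Request:
arm_command([
  [0.05,0,-1],
  [0.17,0,-3],
  [0.31,0,-5.5],
  [0.45,0,-8],
  [0.56,0,-10],
], turn=[0,0,0,0,0], hand=[1,1,1,1,1])

```text
clock: 18.45
eef_pos: [0.4931, 0.31, 0.2198]
tool_rot: [0.574, 0.819, 0.016, -0.023]
ft_force: [0.3, 0.5, -1.2]
grip_width: 0.0207
```

```bash
cat >> h.py <<'E'
def probeline(c="scene",ctr=None,zlo=.02,zhi=.12,chroma=45,rad=.03,mn=60):
    "fit the axis of the visible stem (depth points) -> x,y against z"
    o=get_obs(); ctr=o["eef_pos"][:2] if ctr is None else ctr
    im,d=camera(c); P=cloud(c,d); i=im.astype(int)
    m=(np.hypot(P[...,0]-ctr[0],P[...,1]-ctr[1])<rad)&(P[...,2]>o["eef_pos"][2]-zhi)&(P[...,2]<o["eef_pos"][2]-zlo)&(i.max(-1)-i.min(-1)<chroma)
    q=P[m]; print(c,"n",len(q))
    if len(q)>10:
        A=np.c_[q[:,2],np.ones(len(q))]; k=np.ones(len(q),bool)
        for _ in range(5):
            f=np.linalg.lstsq(A[k],q[k,:2],rcond=None)[0]; r=np.hypot(*(q[:,:2]-A@f).T); k=r<.006
        z=q[k,2]; print(" inliers",k.sum(),"z",z.min().round(4),z.max().round(4),"slope deg x,y",np.degrees(np.arctan(f[0])).round(2),"at mid",(f[0]*z.mean()+f[1]).round(4),z.mean().round(4))
    return im,P
E
python3 - <<'E'
from h import *
delta(.546,.023,.21,110);tiltinfo()
im,P=probeline()
save("p1.png",im[90:210,290:400],5)
E
```

```text
t 18.45 pos [0.4931 0.31   0.2198] yaw 109.93 w 0.0207 F [ 0.3  0.5 -1.2] delta cm [-28.79  -4.81  -0.61] turn -0.001
joints [0.534 0.408 0.174 1.326 0.054 1.757]
[[-3.404e-01  9.401e-01 -1.910e-02]
 [ 9.387e-01  3.409e-01  5.180e-02]
 [ 5.520e-02 -3.000e-04 -9.985e-01]]
turn to make y level: 0.0051 -3.1365 y-axis dip deg -0.02
scene n 62
 inliers 52 z 0.1134 0.1922 slope deg x,y [ 1.63 -0.51] at mid [0.4943 0.313 ] 0.1532
```

View pics/p1.png

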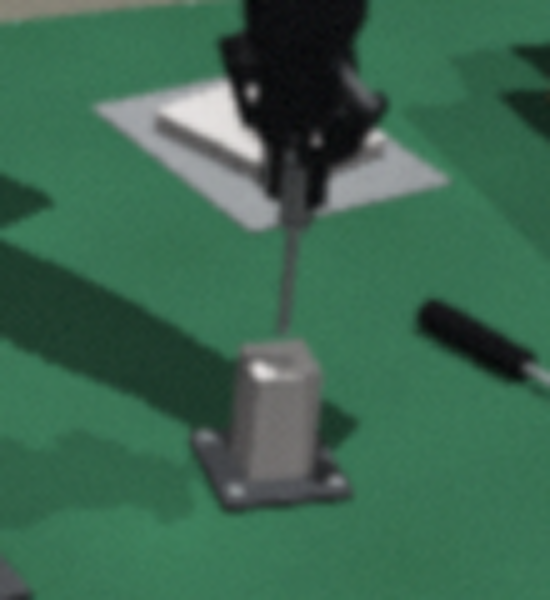

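```bash
cat >> h.py <<'E'
def stem(c="scene",zlo=.036,zhi=.100,save_=None,dy=(0,0)):
    """lean of the stem in the image against a world-vertical through the tool; sub-pixel centre by row"""
    o=get_obs(); T=o["eef_pos"]; im,d=camera(c); i=im.astype(float)
    g=i[...,1]-(i[...,0]+i[...,2])/2   # green-ness
    zs=np.linspace(T[2]-zhi,T[2]-zlo,120); pr=proj(c,np.c_[np.full(120,T[0]),np.full(120,T[1]),zs])
    rows=np.arange(int(np.ceil(pr[:,1].min())),int(pr[:,1].max())+1); out=[]
    for r in rows:
        z=np.interp(r,pr[::-1,1],zs[::-1]); c0=np.interp(z,zs,pr[:,0]); cc=np.arange(int(c0)-11,int(c0)+12)
        bg=np.median(g[r,cc]); w=np.clip(bg-g[r,cc]-.25*(bg-g[r,cc].min()),0,None); 
        if bg-g[r,cc].min()<10: continue
        j=w.argmax(); s=slice(max(j-3,0),j+4); out.append((z,(w[s]*cc[s]).sum()/w[s].sum()-c0))
    out=np.array(out); k=np.ones(len(out),bool)
    for _ in range(4):
        f=np.polyfit(out[k,0],out[k,1],1); k=np.abs(out[:,1]-np.polyval(f,out[:,0]))<1
    ppm=np.linalg.norm(np.diff(proj(c,[T-[0,0,.07],T-[0,0,.07]+[0,.01,0]]),axis=0))/.01
    print(c,"rows",len(out),k.sum(),"image-lean deg (+: top to +col)",round(np.degrees(np.arctan(f[0]/ppm)),2),"offset mm from TCP vertical at tip/shoulder",(np.polyval(f,[T[2]-.109,T[2]-.029])/ppm*1000).round(1))
    return im
E
python3 - <<'E'
from h import *
stem();stem();
im,d=camera("top");i=im.astype(int); q=proj("top",[[.493,.31,.11],[.493,.31,.19],[.493,.31,.22]]);print(q.round(1))
save("p1t.png",im[150:250,110:240],5)
E
```

```text
scene rows 17 17 image-lean deg (+: top to +col) -0.37 offset mm from TCP vertical at tip/shoulder [3.4 2.9]
scene rows 17 17 image-lean deg (+: top to +col) -0.16 offset mm from TCP vertical at tip/shoulder [3.2 3. ]
[[172.3 206.6]
 [168.3 203.4]
 [166.7 202.1]]
```

The stem is vertical to within about 0.4° in the scene view. It sits ~2–3 mm off the TCP along tool x, which matches the in-stand measurement. Next I'll carry it above the bore.

Request:
arm_command([
  [-1.5,-0.2,-1],
  [-4.5,-0.7,-2.1],
  [-8,-1.3,-2.1],
  [-11.5,-1.9,-2.1],
  [-15,-2.5,-2.1],
], turn=[0,0,0,0,0], hand=[1,1,1,1,1])

```text
clock: 19.07
eef_pos: [0.52, 0.1581, 0.2285]
tool_rot: [0.573, 0.819, 0.014, -0.024]
ft_force: [-0.1, 0.3, -0.5]
grip_width: 0.0206
```

Request:
arm_command([
  [-3.5,-0.6,0],
  [-7,-1.2,0],
  [-10,-1.7,0],
  [-12.5,-2.1,0],
  [-13.9,-2.35,0],
], turn=[0,0,0,0,0], hand=[1,1,1,1,1])

```text
clock: 19.48
eef_pos: [0.5453, 0.0181, 0.2204]
tool_rot: [0.575, 0.818, 0.014, -0.024]
ft_force: [0.1, 0.0, -0.9]
grip_width: 0.0205
```

Request:
arm_command([
  [0,0,0],
  [0,0,0],
  [0,0,0],
], turn=[0,0,0], hand=[1,1,1])

```text
clock: 19.73
eef_pos: [0.5455, 0.0216, 0.2217]
tool_rot: [0.574, 0.819, 0.015, -0.024]
ft_force: [-0.6, 0.4, -1.3]
grip_width: 0.0206
```

Run:
```python
from h import *
delta(.5464,.0208,.225,110);tiltinfo()
stem(zhi=.095);probeline()
near("scene",(.546,.0233),.06,.088,.1)
near("top",(.546,.0233),.06,.088,.104)
im,P=side()[:2]; tilt(.025,.09)
im,_=camera("scene")
save("p2.png",im[100:210,220:320],5.4)
```

```text
t 19.73 pos [0.5455 0.0216 0.2217] yaw 109.93 w 0.0206 F [-0.6  0.4 -1.3] delta cm [-0.08  0.06 -0.34] turn -0.001
joints [0.012 0.359 0.105 1.339 0.052 1.234]
[[-0.3404  0.94   -0.0221]
 [ 0.9386  0.3411  0.0521]
 [ 0.0565 -0.003  -0.9984]]
turn to make y level: 0.0538 -3.0878 y-axis dip deg -0.17
scene rows 16 16 image-lean deg (+: top to +col) -0.19 offset mm from TCP vertical at tip/shoulder [3.4 3.1]
scene n 78
 inliers 66 z 0.1136 0.2021 slope deg x,y [ 3.1  -0.81] at mid [0.5475 0.0258] 0.1565
scene 133 mean [0.548  0.0229 0.0949] rect [0.5445 0.0226] [0.042  0.0565] 19.2
top few 0
face n 129 lean fwd per z deg 0.6 along at z=.054 0.0131
```

View pics/p2.png

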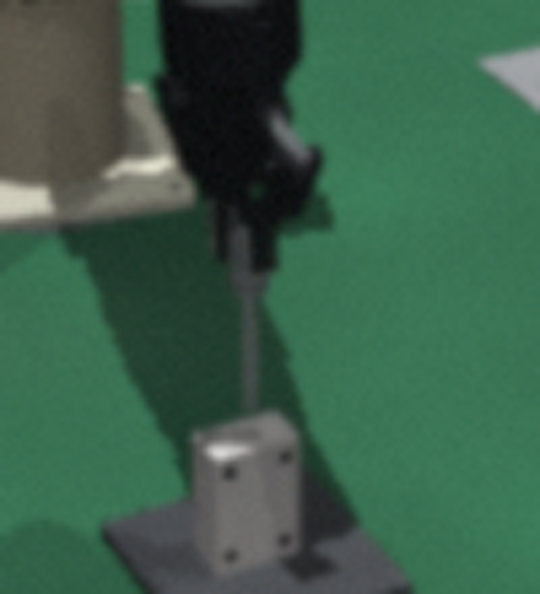

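Run:
```python
from h import *
delta(.5459,.0203,.2217,110)
ims=np.mean([camera("scene")[0].astype(float) for _ in range(6)],0); g=ims.mean(-1)
q=proj("scene",[[.545,.0233,.096]])[0]; print("pred bore px",q.round(1))
r0,c0=int(q[1]),int(q[0])
print("cols",c0-12,"rows",r0-7); print(g[r0-7:r0+9,c0-12:c0+13].astype(int))
for dx in(-.009,0,.009):
  for dy in (-.009,0,.009): print(dx,dy,proj("scene",[[.545+dx,.0233+dy,.096]])[0].round(1))
T=get_obs()["eef_pos"]; print("tip px",proj("scene",[[T[0]-.0011,T[1]+.0031,T[2]-.109]]).round(1))
```

```text
t 20.08 pos [0.5463 0.0218 0.2232] yaw 110.0 w 0.0206 F [ 0.3 -0.4 -1.2] delta cm [-0.14 -0.09  0.14] turn -0.0
pred bore px [265.1 180.7]
cols 253 rows 173
[[ 47  47  47  47  46  46  46  45  46  46  47  55  68  69  57  47  46  45
   45  45  46  50  63  81  86]
 [ 47  47  47  46  46  46  47  46  46  46  47  55  67  69  57  48  47  46
   46  45  45  48  60  79  86]
 [ 47  46  47  46  45  47  46  46  46  45  46  52  63  66  58  54  58  59
   57  49  46  47  58  76  85]
 [ 47  46  46  46  45  46  46  45  47  48  48  52  60  67  68  78  86  88
   80  63  49  46  54  69  83]
 [ 45  45  45  45  45  46  47  50  54  60  66  74  79  89  96 108 111 112
  106  86  63  50  49  62  80]
 [ 45  44  45  49  49  53  59  68  78  85  91 103 106 108 111 117 119 119
  118 107  85  60  50  60  78]
 [ 45  47  55  67  66  69  79  90  98 100 101 105 104 103 106 114 119 120
  119 117 104  80  58  57  74]
 [ 44  47  70  94  88  84  89  94  98  98  98 100  98  96  98 109 118 119
  120 118 113  96  67  52  62]
 [ 43  50  74 100  94  95 106 113 118 115 112 111 108 105 105 111 115 116
  114 110 106  94  71  51  55
[... 276 characters left out ...]
9  96  95
   83  58  59  73  66  48  45]
 [ 47  46  60  80  86  95 118 140 132 115 110 108 107 106 104  99  97  95
   85  67  72  80  68  50  44]
 [ 53  45  60  81  88  91  97 106  93  75  82 100 106 106 105 100  98  97
   94  91  92  87  68  49  43]
 [ 61  50  60  83  89  90  94  96  77  53  69  98 106 107 106 101  98  98
   97  98  97  90  68  48  41]
 [ 72  54  60  83  88  90  94  96  80  68  81 101 107 108 105 101  98  98
   98  99  97  89  68  48  41]]
-0.009 -0.009 [261.6 179.6]
-0.009 0 [264.4 179.2]
-0.009 0.009 [267.2 178.8]
0 -0.009 [262.3 181.1]
0 0 [265.1 180.7]
0 0.009 [267.9 180.3]
0.009 -0.009 [263.  182.6]
0.009 0 [265.8 182.2]
0.009 0.009 [268.6 181.8]
tip px [[265.4 175.9]]
```

Bore and stem agree in the picture: bore ≈ col 265.1–265.5, stem col 265.5. I'll make a small correction, then lower slowly while watching the forces.

Request:
arm_command([
  [-0.1,-0.1,0.2],
  [-0.15,-0.1,0.6],
  [-0.2,-0.1,1],
  [-0.2,-0.1,1],
  [-0.2,-0.1,1],
], turn=[0,0,0,0,0], hand=[1,1,1,1,1])

```text
clock: 20.8
eef_pos: [0.5456, 0.0193, 0.2124]
tool_rot: [0.574, 0.818, 0.015, -0.023]
ft_force: [0.1, 0.7, -0.8]
grip_width: 0.0207
```

Run:
```python
from h import *
delta(.5459,.0203,.150,110); stem(zhi=.09); delta(.5459,.0203,.150,110)
```

```text
t 20.8 pos [0.5456 0.0193 0.2124] yaw 109.92 w 0.0207 F [ 0.1  0.7 -0.8] delta cm [-0.27  0.07  6.24] turn -0.001
scene rows 15 15 image-lean deg (+: top to +col) 0.54 offset mm from TCP vertical at tip/shoulder [2.9 3.7]
t 20.85 pos [0.5458 0.0194 0.2127] yaw 109.92 w 0.0205 F [-0.2 -0.5 -2. ] delta cm [-0.26  0.05  6.26] turn -0.001
```

Request:
arm_command([
  [0.06,0.05,0.4],
  [0.04,0.05,0.8],
  [0.01,0.05,1.2],
  [-0.01,0.05,1.6],
  [-0.03,0.05,2],
], turn=[0,0,0,0,0], hand=[1,1,1,1,1])

```text
clock: 21.27
eef_pos: [0.546, 0.0204, 0.1924]
tool_rot: [0.574, 0.819, 0.016, -0.023]
ft_force: [-0.5, -0.1, -0.5]
grip_width: 0.0208
```

Run:
```python
from h import *
delta(.5459,.0203,.150,110)
near("scene",(.546,.0233),.06,.088,.1)
```

```text
t 21.27 pos [0.546  0.0204 0.1924] yaw 109.93 w 0.0208 F [-0.5 -0.1 -0.5] delta cm [-0.24 -0.01  4.23] turn -0.001
scene 125 mean [0.5488 0.0234 0.0953] rect [0.5464 0.0245] [0.036  0.0582] 14.2
```

Request:
arm_command([
  [-0.03,0,0.5],
  [-0.06,0,1],
  [-0.085,0,1.5],
  [-0.115,0,2],
  [-0.14,0,2.5],
], turn=[0,0,0,0,0], hand=[1,1,1,1,1])

```text
clock: 21.73
eef_pos: [0.546, 0.0203, 0.1674]
tool_rot: [0.574, 0.818, 0.016, -0.023]
ft_force: [-0.7, -0.3, -0.5]
grip_width: 0.0204
```

Request:
arm_command([
  [-0.025,0,0.5],
  [-0.06,0,1],
  [-0.09,0,1.5],
  [-0.1,0,1.72],
  [-0.1,0,1.72],
], turn=[0,0,0,0,0], hand=[1,1,1,1,1])

```text
clock: 22.15
eef_pos: [0.5456, 0.0203, 0.1499]
tool_rot: [0.574, 0.818, 0.015, -0.023]
ft_force: [0.2, -0.2, -1.2]
grip_width: 0.0211
```

Request:
arm_command([
  [0,0,0],
  [0,0,0],
  [0,0,0],
  [0,0,0],
], turn=[0,0,0,0], hand=[1,1,1,1])

```text
clock: 22.48
eef_pos: [0.5464, 0.0203, 0.1511]
tool_rot: [0.574, 0.818, 0.016, -0.022]
ft_force: [0.1, -0.4, -1.1]
grip_width: 0.0207
```

Run:
```python
from h import *
delta(.5459,.0203,.150,110); tiltinfo()
for _ in range(2): near("scene",(.546,.0233),.06,.088,.1)
tilt(.025,.09)
ims=np.mean([camera("scene")[0].astype(float) for _ in range(8)],0); g=ims.mean(-1)
T=get_obs()["eef_pos"]
for z in (.096,.105,.115,.121): print(z,"bore",proj("scene",[[.545,.0233,z]])[0].round(1),"stem",proj("scene",[[T[0]-.0011,T[1]+.0031,z]])[0].round(1))
print("cols 251.. rows 168..");print(g[166:194,251:281].astype(int))
```

```text
t 22.48 pos [0.5464 0.0203 0.1511] yaw 109.93 w 0.0207 F [ 0.1 -0.4 -1.1] delta cm [ 0.01 -0.04  0.11] turn -0.001
joints [ 0.01   0.403 -0.02   1.167  0.052  1.232]
[[-3.404e-01  9.401e-01 -1.850e-02]
 [ 9.387e-01  3.409e-01  5.170e-02]
 [ 5.490e-02  3.000e-04 -9.985e-01]]
turn to make y level: -0.0046 3.137 y-axis dip deg 0.01
scene 125 mean [0.5483 0.0234 0.0952] rect [0.5464 0.0233] [0.0369 0.0563] 13.1
scene 131 mean [0.5489 0.0218 0.0951] rect [0.5479 0.0242] [0.0386 0.0554] 12.2
face n 127 lean fwd per z deg 1.2 along at z=.054 0.0132
0.096 bore [265.1 180.7] stem [265.1 180.7]
0.105 bore [265.1 178.3] stem [265.1 178.3]
0.115 bore [265.1 175.6] stem [265.1 175.6]
0.121 bore [265.1 174. ] stem [265.1 174. ]
cols 251.. rows 168..
[[ 48  47  48  47  47  47  47  48  45  31  33  46  56  64  55  35  25  25
   25  32  46  63  78  84  84  85  85  85  85  86]
 [ 48  48  48  48  47  47  47  48  45  32  33  45  55  64  60  36  24  24
   26  32  44  55  73  82  84  85  85  86  87  87]
 [ 48  47  47  47  47  47  47  47  44  35  37  49  57  66  61  36  24  24
   25  31  43  50  62  80  85 
[... 2446 characters left out ...]
 77  94  98  98  98  99
   97  98  98  99  97  89  68  47  41  43  54  74]
 [ 77  59  47  46  57  73  80  83  91  98  96  95  98  98  99  99  99  99
   97  98  99  99  98  90  68  46  40  40  45  62]
 [ 83  71  51  46  56  74  80  83  91  99 102 102 104 100  98  98  99  99
   97  98  98  99  98  89  67  46  40  41  44  54]
 [ 84  75  52  46  57  74  79  83  92 101 103 102 104 100  98  99 100  99
   99  98  99  99  97  90  68  47  41  40  42  46]
 [ 83  74  51  45  55  72  79  83  93 101 105 104 105 100  98  99  99 100
   98  98  99  99  97  91  68  47  40  41  41  43]
 [ 81  74  56  45  52  69  78  83  92 102 107 107 105 101  99  99 100 100
   98  98  98 100  99  91  68  48  41  40  40  42]]
```

```bash
python3 -c "
from h import *
o=get_obs(); print(o['eef_pos'].round(4),o['joint_vel'].round(3),o['ft_force'].round(1),o['grip_width']); print(job_done())"
```

```text
[0.5461 0.0203 0.1507] [-0.001  0.     0.    -0.    -0.001  0.001] [ 0.6  1.  -1.3] 0.020412980407379804
the job is handed in; nothing more can be done
None
```

The block is standing free near the middle of the dark plate nearest the base. The probe is held in the gripper with its stem about 54 mm down the bore. I handed the job in at about 23 s of the 72 s allowed.

- **Block:** the tool can only point down, so I gripped one end of the white aluminium block (not the green ones). I pushed its free end against the plate's edge to pivot it upright in the jaws, carried it to the middle and let go. At the end it measured within about 1° of vertical, which is as fine as this measurement gets, and roughly 1 mm from my estimate of the plate's centre.
- **Probe:** I lifted it from the stand by the thick grip and lowered it into the bore. The last measurements before and during lowering put the stem vertical to about 0.5°, and the force stayed at noise level throughout.
- **Last checks:** the arm was still, and the stem and the centre of the block's top face lined up sideways to within about 0.5 mm in the picture. Centring along x rests on several position estimates that spread over roughly ±1.5 mm. The radial clearance is 5 mm.

Things that went wrong or disagreed:
- **Grip slip:** an early test of a looser grip let the block slide flat onto the bench from about 12 mm up. I gripped it again before standing it up.
- **Tilted tool:** joint 6 reached its range limit on the way to the stand and left the tool tilted by 3°. I turned it so the jaw faces stayed vertical. This means the gripper leans slightly but the probe does not.
- **Detectors and top camera:** the trained detector did not find the standing block and returned only look-alikes, so I located it from depth and jaw positions. The arm also blocked the top camera's view over the plate, so it could not confirm the final fit.

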